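# Clamp the bar and start the bench saw

## Task

Clamp the bar for cutting: squeeze the release bar in the grip of the saw's hold-down lever, swing the lever all the way down and let go so that it stays latched. Then start the saw with the two-stage key on the control box: press it to its first click only and keep it there for two seconds while the blade runs up, then press it fully in and let it come up again. Do not start the saw before the bar is clamped, and do not shift the other things on the bench.

Things in the scene. Friction and masses are not known exactly. Their poses are not given: they have to be found in the camera images.
- saw: Bench saw: white casting 240 x 170 mm, vise holding a 40 mm square tube (180 mm along y, top at 85 mm), motor (111 mm high) at the back, round blade guard (140 mm high) on its right, hold-down lever above (bracket 151 mm high). Fixed; left or right of the control box, turned up to 0.3 rad. Origin: on the bench under the vise; x runs from lever grip to pivot, y left, z up.
- lever_pivot (a point): Hinge axis (along the saw's y) of the hold-down lever, at saw x +60, y 0, z 115 mm; it does not move. The pawl on the release bar locks the lever: with the bar out it moves only 0.04 rad, with the bar in (over 6 mm) it swings.
- lever_grip (a point): Middle of the lever's black rubber grip (90 mm long, 22 mm wide across y, 26 mm high), 160 mm from the pivot, moving with the lever. The grip runs from 115 to 205 mm from the pivot, towards the saw's -x and up.
- lever (a joint): Lever angle, rad: 0 = raised (0.70 rad above level, at the upper stop, where a spring holds it), 0.63 = lower stop (0.07 rad above level). Takes about 3 N at the grip, more if fast. If the release bar comes out between 0.57 and 0.63 the pawl catches and the lever rests at about 0.57; let go higher, it springs up. It rises slowly: opening the fingers at the lower stop latches it.
- release (a joint): Travel of the release bar, m: 0 = out, 0.008 = in. Bare metal, 75 x 16 mm, along the grip's left (saw +y) side, 120 to 195 mm from the pivot. Its outer face is 22 mm from the grip's middle plane when out, 14 mm when in; the grip's other side 11 mm: 33 mm wide in all, 25 mm squeezed. Needs 6 N; gripping with 15 to 25 N holds it in.
- console: Grey control box 130 (x) x 120 (y) x 70 mm, fixed to the bench, with the start key on its top. Origin: centre of its underside.
- key_top (a point): Centre of the top of the start key: a black round palm key, 60 mm across, 12 mm thick, over the middle of the control box, its top 108 mm over the bench when free. Pressed straight down, springs back; this point moves with it.
- key_cap (a joint): How far the key's cap is pressed, m: 0 = free, at most 0.018. First 4 to 9 mm of idle travel, different every time and not visible from outside (1 to 2 N), then 3 mm to the first click (3 to 4 N) and a firm stop there; over about 12 N it gives way again, 6 mm more to the bottom, at about 15 N.
- key_first (a joint): Travel of the first-stage contact inside the key, m: 0 = open, 0.003 = first click.
- key_second (a joint): Travel of the second-stage contact inside the key, m: 0 = not reached, 0.006 = key fully pressed.
- offcut: loose piece of 30 mm square steel tube, 120 mm long (along its y), lying on the bench in front of the control box. Origin: centre of its underside. Bystander
- tape: roll of tape lying flat, 100 mm across, 25 mm high, beside the control box. Origin: centre of its underside. Bystander
- square: machinist's square, 14 mm thick stock 70 mm long with a 100 mm blade, lying flat in front of the saw. Origin: underside of the stock's middle. Bystander
- wrench: steel wrench 170 mm long, lying on the bench near the robot. Origin: underside. Bystander
- chip_brush: chip brush 180 mm long, lying on the bench near the robot. Origin: underside. Bystander
- spray_can: upright can, 58 mm across, 190 mm tall, on the robot's left. Origin: centre of its underside. Bystander
- flap_disc: round grinding disc, 115 mm across, 14 mm high, lying flat on the robot's right. Origin: centre of its underside. Bystander
There are look-alikes about, which are no part of the job. What is shaped like the console but purple is not meant.

How it is judged:
On the way, in this order (a step that is already met when the one before it is completed fails the run):
1. the lever is swung down (over 0.53 rad) and latched: its release bar is out again (under 3 mm) (value of joint lever above 0.53 rad and value of joint release below 0.003 m), for 0.3 s.
2. the key is kept at its first click (first contact over 2.2 mm, second under 1.5 mm) for at least 1.5 s, with the lever down (value of joint key_first above 0.0022 m and value of joint key_second below 0.0015 m and value of joint lever above 0.53 rad), for 1.5 s.
3. the key is pressed fully: second contact over 4.5 mm (value of joint key_second above 0.0045 m and value of joint lever above 0.53 rad), for 0.1 s.
At the end, for the whole second after the job is handed in: The lever stays latched down (over 0.53 rad) with its release bar out (under 3 mm), the key has come up (cap under 2 mm, second contact under 1 mm), and no bystander has moved 30 mm from its place (all of step 1 and value of joint key_cap below 0.002 m and value of joint key_second below 0.001 m and distance of each of offcut, tape, square, wrench, chip_brush, spray_can, flap_disc from where it was at the start of the episode below 0.03 m); the robot touches nothing.
It fails at once if the key is pressed past its first click (second contact over 3 mm) while the lever is not down (under 0.5 rad) (value of joint key_second above 0.003 m and value of joint lever below 0.5 rad).
It fails at once if a bystander is shifted by more than 30 mm (distance of any of offcut, tape, square, wrench, chip_brush, spray_can, flap_disc from where it was at the start of the episode above 0.03 m).
It also fails if it takes over 61 s, if anything falls off the work surface, if the arm or the gripper's body presses on something with over 40 N, if the wrist force passes 120 N, or if a joint passes its speed limit or range.

## Robot

A 6-joint arm with a two-finger parallel gripper is mounted at the origin on the work surface. World frame = base frame: x ahead of the robot, y to its left, z up, the work surface at z = 0. Lengths are in m, angles in rad, forces in N, time in s.
With the tool pointing down it reaches from about 0.375 to 0.9 m from the base axis. Payload 3.1 kg.
Tool frame: the origin (TCP) lies midway between the tips of the shut fingers; the grasp point (between the pads) lies r.grip_point_offset behind it (r.grip_point_offset is the distance from the TCP to the grasp point, in m); z points along the fingers, y is the direction in which the jaws open and shut (so a half turn about z gives the same grasp; the last joint's range is limited). The gripper opens to 87 mm and grips with 3 to 60 N. Pads are 19 mm wide; open, the fingers measure 117 mm over their backs; the gripper's body (75 mm by 190 mm) begins 51 mm behind the grasp point.
Start: joints at [0.958, 0.527, 1.433, -0, 1.181, -0.178], TCP at [0.263, 0.567, 0.223] pointing down, gripper open.
Joint ranges: [-3.08, 3.08], [-0.75, 2.2], [0.22, 2.44], [-1.43, 4.57], [0, 2.65], [-2.85, 2.85]. Speed limits (rad/s): [2.79, 2.79, 3.14, 3.14, 3.14, 3.14].

## Interface

Orientations are given as [roll, pitch, yaw] about the fixed x, y, z axes, in that order (R = Rz(yaw) Ry(pitch) Rx(roll)).
In Python, from rig import r gives the robot as it stands.
- The arm moves only by the shell command python3 -m pendant 'ROWS' [FORCE]. ROWS is JSON, a list that holds one entry, the list of rows, each a list of 7 numbers: the shift along the world's x, y, z in mm, then the turn, a rotation vector about the world's x, y, z in rad, then the closure, from 0 (fully open) to 1 (shut). A call has 1 to 20 rows; each row shifts and turns the commanded pose from where the row before left it; what a row does not reach is not made up. A row lasts 1/10 s, in which the tool goes at most 50 mm and 8.59 degrees, less where a joint would pass 70% of its speed; a pose out of reach is approached as far as the arm can. A call with a gripper value outside its range is refused whole. The fingers move at their own pace and stop on an object; FORCE is the grip in N (left out, the last holds). Time passes only in rows, so rows that do not move let the fingers close. It gives the time, the measured TCP pose, the force and the opening at its end, in the units of the state.
- r.read_state(): the state, without advancing time (a new reading comes with each control period).
- r.camera(name): name is "scene" or "top" or "wrist"; returns the picture (400x640x3 uint8, red, green, blue); there is no depth.
- r.camera_model(name): a dict with "intrinsics" (3x3 intrinsics, pixels), "extrinsics" (4x4, takes a point from world to camera coordinates); the wrist camera has in their place "T_tool_cam" (4x4, takes a point from camera to tool coordinates, whose origin is the TCP and whose axes are the flange's). Camera axes: x right, y down, z forward; pixel columns grow to the right and rows downward; lengths in m; the calibration is good to about 2 mm. A picture is of the moment at which its call begins: read the wrist's pose just before it. camera_model takes no time and is no camera call.
- r.sign_off(): hands the job in, once; it reports no verdict.
Trained networks look in the newest picture that a camera, given by its name, has taken for a name from the list of things; names that differ only in an ending like _2 or _b are one class to them, and where a whole thing is asked for, a point or a joint stands for the part that bears it (a point fixed in the world has none). Each returns a list of dicts, best first, with "score" (0 to 1); they miss things now and then, are a little off and sometimes report something else, mostly with a low value. They report only what shows in the picture. A call takes as long as a camera call. They do not tell look-alikes from the thing itself.
- r.look_for(target, camera): "rect" ([left, top, right, bottom] in pixels, round what is visible of it).
- r.pinpoint(target, camera): "pixel" ([column, row] in pixels: a listed point, or the origin of a listed thing).
The state is a dict: "time": time; "joint_positions": joint angles; "joint_vel": joint speeds; "joint_torque": joint torques, N m; "tool_pos": TCP position; "eef_rot": TCP orientation; "force": force on the tool from outside, world axes, zero at the start; "moment": the same for the moment, N m; "grip_width": finger opening in m.
Only numpy, scipy, OpenCV 4.12 (cv2) and the standard library are available. Lean on these libraries where they do the work, as an engineer would, in place of code of your own. Each camera call takes 0.05 s, during which the arm holds its last target.

## Working session

There is one attempt and no reset: what is moved stays moved. The work goes in short steps, Python scripts to look and compute and a shell command to move; the robot and the scene stay as the last step left them, time stands still between calls to the robot, and variables do not carry over. Pictures are saved under pics/ and viewed, and the job is handed in when it is done.

```bash
mkdir -p pics; ls
python3 - <<'E'
from rig import r
import cv2,numpy as np
np.set_printoptions(precision=4,suppress=True)
s=r.read_state();print(s, r.grip_point_offset)
for c in ['scene','top']:
    im=r.camera(c);cv2.imwrite(f'pics/{c}0.png',im[:,:,::-1])
    m=r.camera_model(c);print(c,m)
    for t in ['saw','lever_pivot','lever_grip','console','key_top','offcut','tape','square','wrench','spray_can']:
        print(t,[(np.round(d['pixel']),round(d['score'],2)) for d in r.pinpoint(t,c)][:3])
print(r.camera_model('wrist'))
E
```

```text
pics
{'time': 0.0, 'joint_positions': array([ 0.9575,  0.5285,  1.4339, -0.    ,  1.1814, -0.1785]), 'joint_vel': array([ 0.0005, -0.0014,  0.0006,  0.0004,  0.0012,  0.0002]), 'joint_torque': array([  0.0002, -44.0048, -17.6592,   0.0634,   0.0583,  -0.0001]), 'tool_pos': array([0.2628, 0.5662, 0.2216]), 'eef_rot': array([-3.1394, -0.0004,  2.7068]), 'force': array([1.043 , 0.0827, 0.2706]), 'moment': array([ 0.007 , -0.0367, -0.0106]), 'grip_width': 0.08725455505463293} 0.0187
scene {'intrinsics': array([[407.3543,   0.    , 316.8245],
       [  0.    , 407.3543, 202.7269],
       [  0.    ,   0.    ,   1.    ]]), 'extrinsics': array([[ 0.2497,  0.9681, -0.0215, -0.1129],
       [ 0.5419, -0.158 , -0.8254, -0.1828],
       [-0.8025,  0.1945, -0.5641,  1.7148],
       [ 0.    ,  0.    ,  0.    ,  1.    ]])}
saw [(array([385., 248.]), 0.59), (array([380., 179.]), 0.33)]
lever_pivot [(array([402., 226.]), 0.93), (array([231., 212.]), 0.74)]
lever_grip [(array([379., 176.]), 0.68)]
console [(array([274., 261.]), 0.92), (array([286., 207.]), 0.68), (array([267., 236.]), 0.49)]
key_top [
[... 729 characters left out ...]
([322., 181.]), 0.5)]
console [(array([335., 257.]), 0.94), (array([365., 178.]), 0.83), (array([282., 205.]), 0.54)]
key_top [(array([369., 170.]), 0.75), (array([337., 260.]), 0.69)]
offcut [(array([365., 214.]), 0.91)]
tape [(array([322., 181.]), 0.86)]
square [(array([281., 203.]), 0.81)]
wrench [(array([403., 256.]), 0.64)]
spray_can [(array([174., 195.]), 0.73)]
{'intrinsics': array([[285.3315,   0.    , 320.8684],
       [  0.    , 285.3315, 199.96  ],
       [  0.    ,   0.    ,   1.    ]]), 'T_tool_cam': array([[ 0.0006, -0.9541, -0.2994,  0.0827],
       [ 1.    ,  0.0004,  0.0005, -0.0008],
       [-0.0004, -0.2994,  0.9541, -0.1626],
       [ 0.    ,  0.    ,  0.    ,  1.    ]])}
```

View pics/scene0.png

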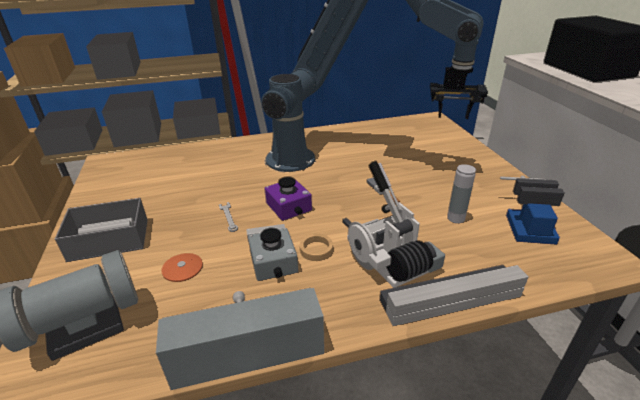

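View pics/top0.png

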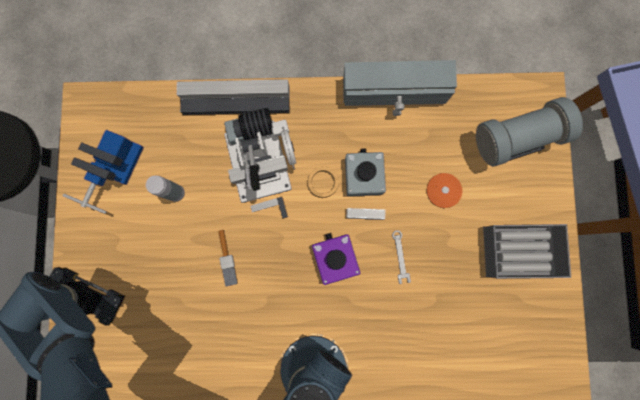

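The top view shows the grey console at (365,175) with its key at about (367,171). The purple look-alike is at (335,258). The saw is at (259,160) with its lever grip near (254,178).

```bash
cat > h.py <<'E'
from rig import r
import cv2,numpy as np
from scipy.optimize import least_squares
from scipy.spatial.transform import Rotation as R
np.set_printoptions(precision=4,suppress=True)
def cam(c,state=None):
    m=r.camera_model(c);K=m['intrinsics']
    if c!='wrist': return K,m['extrinsics']
    T=np.eye(4);T[:3,:3]=R.from_euler('xyz',state['eef_rot']).as_matrix();T[:3,3]=state['tool_pos']
    return K,np.linalg.inv(T@m['T_tool_cam'])
def ray(K,E,p):
    d=E[:3,:3].T@np.linalg.solve(K,[p[0],p[1],1]);o=-E[:3,:3].T@E[:3,3];return o,d
def onz(K,E,p,z):
    o,d=ray(K,E,p);return o+d*(z-o[2])/d[2]
def proj(K,E,P):
    q=E[:3,:3]@np.asarray(P)+E[:3,3];u=K@q;return u[:2]/u[2]
def tri(obs):
    A=[];b=[]
    for K,E,p in obs:
        o,d=ray(K,E,p);d/=np.linalg.norm(d);M=np.eye(3)-np.outer(d,d);A.append(M);b.append(M@o)
    return np.linalg.lstsq(np.vstack(A),np.hstack(b),rcond=None)[0]
E
python3 - <<'E'
from h import *
S=cam('scene');T=cam('top')
print('pivot',tri([(*S,(402,226)),(*T,(248,142))]))
print('pivot z',onz(*S,(402,226),.115),onz(*T,(248,142),.115))
g=tri([(*S,(379,176)),(*T,(254,177))]);print('grip',g, 'expz',.115+.16*np.sin(.7))
print('gripz',onz(*S,(379,176),.218),onz(*T,(254,177),.218))
print('saw',onz(*S,(385,248),0),onz(*T,(259,168),0))
print('key',onz(*S,(270,236),.108),onz(*T,(367,171),.108))
print('console',onz(*S,(274,261),0),onz(*T,(365,178),0))
for n,p,z in [('offcut',(365,214),.015),('tape',(322,181),.0),('square',(281,203),0),('can',(174,195),0),('cantop',(155,184),.19)]: print(n,onz(*T,p,z))
a=cv2.imread('pics/top0.png')[90:230,200:400];cv2.imwrite('pics/tz.png',cv2.resize(a,None,fx=4,fy=4,interpolation=cv2.INTER_CUBIC))
a=cv2.imread('pics/scene0.png')[140:300,240:480];cv2.imwrite('pics/sz.png',cv2.resize(a,None,fx=3.3,fy=3.3,interpolation=cv2.INTER_CUBIC))
E
```

```text
pivot [0.6973 0.1855 0.1239]
pivot z [0.6868 0.1872 0.115 ] [0.7008 0.1905 0.115 ]
grip [0.5741 0.1559 0.2178] expz 0.21807482995803057
gripz [0.5745 0.1564 0.218 ] [0.5739 0.1552 0.218 ]
saw [ 0.6387  0.1653 -0.    ] [0.6414 0.1734 0.    ]
key [ 0.6202 -0.1742  0.108 ] [ 0.6057 -0.1721  0.108 ]
console [ 0.6041 -0.1692  0.    ] [ 0.6022 -0.1758  0.    ]
offcut [ 0.4825 -0.1713  0.015 ]
tape [ 0.5945 -0.0345  0.    ]
square [0.5237 0.1007 0.    ]
can [0.5555 0.4548 0.    ]
cantop [0.5629 0.4455 0.19  ]
```

View pics/tz.png

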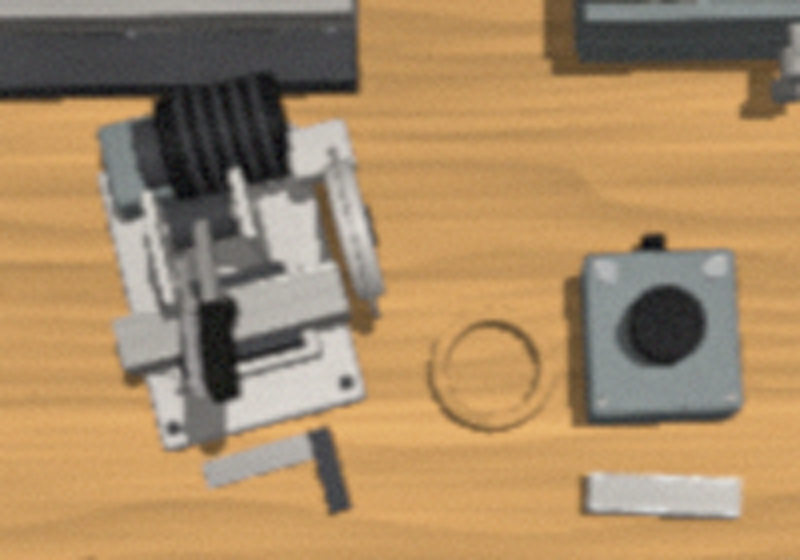

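View pics/sz.png

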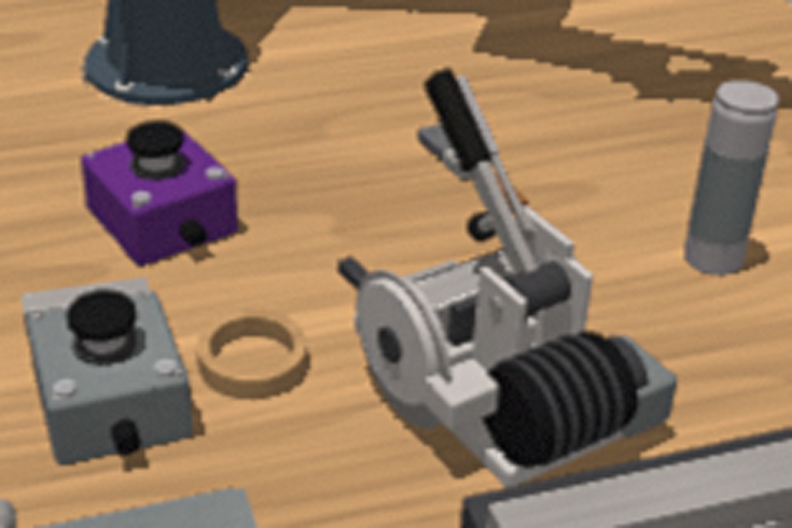

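```bash
python3 -m pendant '[[[0,0,45,0,0,0,0],[0,0,45,0,0,0.03,0],[26,-34,2,0,0,0.056,0],[26,-34,2,0,0,0.056,0],[26,-34,2,0,0,0.056,0],[26,-34,2,0,0,0.056,0],[26,-34,2,0,0,0.056,0],[26,-34,2,0,0,0.056,0],[26,-34,2,0,0,0.056,0],[26,-34,2,0,0,0.056,0],[26,-34,2,0,0,0.056,0],[26,-34,2,0,0,0.056,0],[26,-34,0,0,0,0.056,0],[26,-34,0,0,0,0.03,0],[0,0,0,0,0,0,0]]]'
cat > shot.py <<'E'
from h import *
import sys
n=sys.argv[1]
s=r.read_state();W=cam('wrist',s);im=r.camera('wrist');cv2.imwrite(f'pics/{n}.png',im[:,:,::-1])
for t,z in [('lever_grip',.218),('lever_pivot',.115),('saw',0)]:
    for d in r.pinpoint(t,'wrist')[:2]: print(t,d['score'],d['pixel'],onz(*W,d['pixel'],z))
print(s['tool_pos'],s['eef_rot'],s['time'],s['joint_positions'])
E
python3 shot.py w1
```

```text
time: 2.6
tool_pos: [0.5787, 0.1542, 0.3323]
eef_rot: [-3.139, 0.002, -2.906]
force: [-0.6, -0.2, -0.5]
grip_width: 0.087
lever_grip 0.75 [320.9, 193.8] [0.5764 0.1529 0.218 ]
saw 0.89 [322.5, 191.1] [0.6329 0.1691 0.    ]
saw 0.69 [133.0, 53.2] [ 0.4846 -0.1721  0.    ]
[0.5787 0.1542 0.3323] [-3.139   0.0019 -2.906 ] 2.6 [ 0.0752  0.3876  1.359  -0.0023  1.3927 -1.7308]
```

View pics/w1.png

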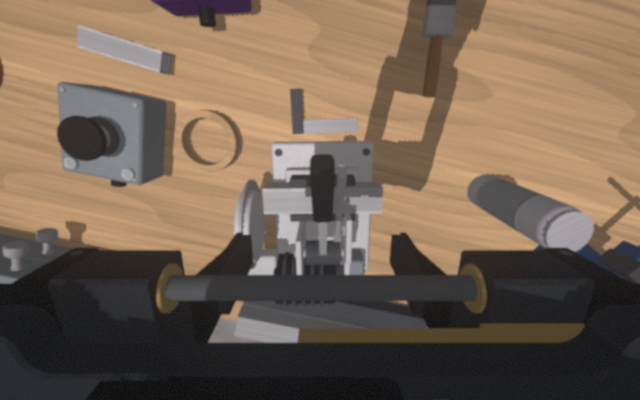

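Run:
```python
import cv2
a=cv2.imread('pics/w1.png')[130:290,220:420];cv2.imwrite('pics/wz.png',cv2.resize(a,None,fx=4,fy=3.7,interpolation=cv2.INTER_CUBIC))
```

```text
(no output)
```

View pics/wz.png

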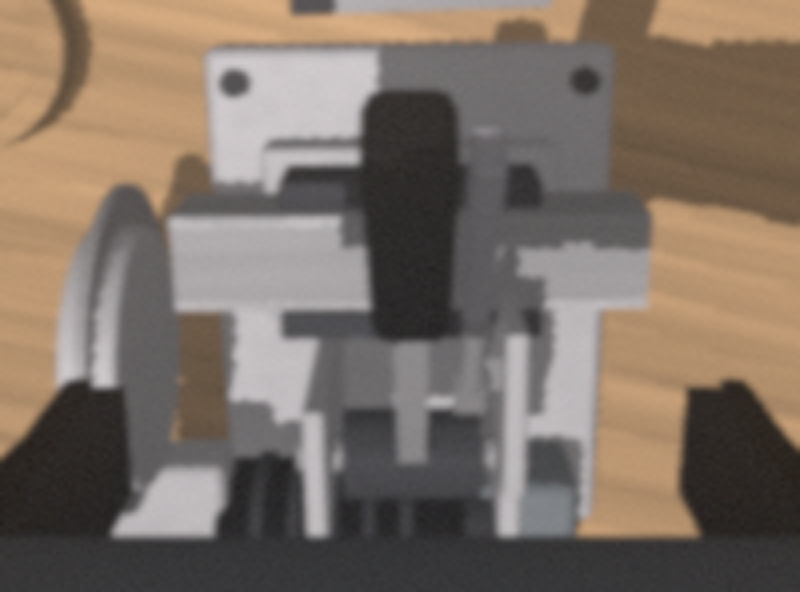

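```bash
python3 -m pendant '[[[-2,0,-10,-0.0234,0.0972,0,0],[-2,1,-20,-0.0234,0.0972,0,0],[-2,0,-30,-0.0234,0.0972,0,0],[-2,0,-30,0,0,0,0],[0,0,0,0,0,0,0]]]' 15
python3 shot.py w2
```

```text
time: 3.3
tool_pos: [0.5637, 0.1612, 0.2382]
eef_rot: [3.138, -0.31, -2.897]
force: [-0.8, 0.5, -0.8]
grip_width: 0.087
lever_grip 0.64 [307.0, 255.4] [0.5738 0.1532 0.218 ]
lever_pivot 0.55 [314.1, 268.3] [0.6052 0.1641 0.115 ]
saw 0.95 [312.1, 266.0] [0.6292 0.1647 0.    ]
[0.5637 0.1612 0.2382] [ 3.1382 -0.3103 -2.8973] 3.3 [ 0.1082  0.6023  1.283  -0.0381  1.5644 -1.7002]
```

View pics/w2.png

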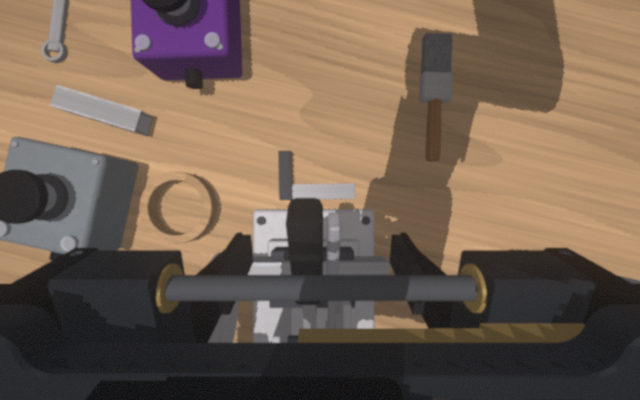

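```bash
python3 -m pendant '[[[0,0,0,0,0,0,0]]]'
python3 - <<'E'
from h import *
s=r.read_state();print(s['tool_pos'],s['eef_rot'],s['joint_vel'],R.from_euler('xyz',s['eef_rot']).as_matrix())
W=cam('wrist',s)
for u in range(2):
    o,d=ray(*W,[(305,327)[u],215]);print(onz(*W,[(305,327)[u],215],.235))
E
```

```text
time: 3.6
tool_pos: [0.568, 0.1602, 0.245]
eef_rot: [3.141, -0.295, -2.9]
force: [0.1, -0.8, 0.0]
grip_width: 0.0873
[0.568  0.1602 0.245 ] [ 3.1407 -0.2955 -2.8999] [-0.0054  0.0027  0.0046 -0.0012 -0.0034  0.0007] [[-0.9289 -0.2391 -0.2829]
 [-0.229   0.971  -0.0689]
 [ 0.2912  0.0008 -0.9567]]
[0.5505 0.1445 0.235 ]
[0.547  0.1587 0.235 ]
```

Run:
```python
from h import *
s=r.read_state();W=cam('wrist',s);im=r.camera('wrist');s2=r.read_state();print(s['tool_pos'],s2['tool_pos'],s['time'],s2['time'])
a=im[150:290,230:410,::-1];cv2.imwrite('pics/w3.png',cv2.resize(a,None,fx=4.4,fy=4.2,interpolation=cv2.INTER_CUBIC))
np.save('w3.npy',np.r_[s2['tool_pos'],s2['eef_rot']])
```

```text
[0.568  0.1602 0.245 ] [0.5679 0.1601 0.2447] 3.6 3.65
```

View pics/w3.png

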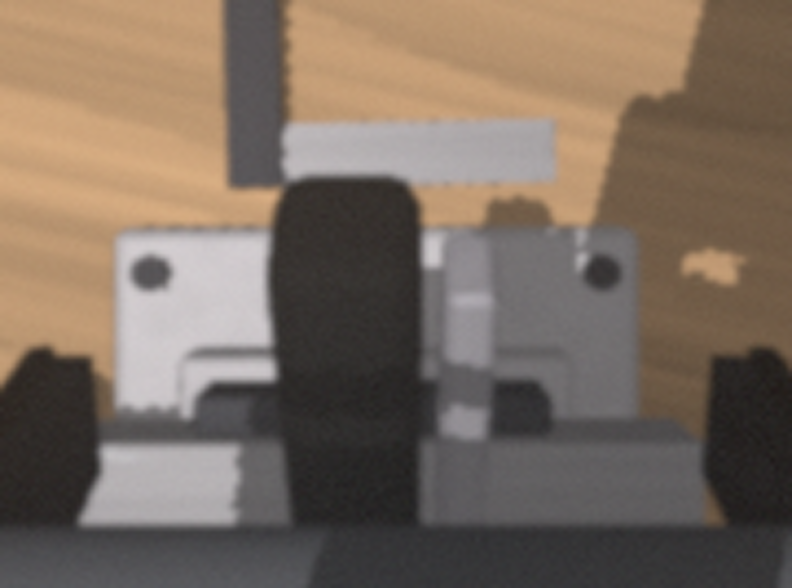

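```bash
python3 -m pendant '[[[4,-7,0,0,0,0,0],[0,0,-15,0,0,0,0],[0,0,-15,0,0,0,0],[0,0,-15,0,0,0,0],[0,0,0,0,0,0,0],[0,0,0,0,0,0,0]]]' 20
python3 - <<'E'
from h import *
s=r.read_state();print(s['tool_pos'],s['force'])
for c in ['scene','wrist']: cv2.imwrite(f'pics/{c}4.png',r.camera(c)[:,:,::-1])
a=cv2.imread('pics/scene4.png')[100:280,280:500];cv2.imwrite('pics/s4z.png',cv2.resize(a,None,fx=3.3,fy=3.3,interpolation=cv2.INTER_CUBIC))
E
```

```text
time: 4.25
tool_pos: [0.571, 0.1527, 0.1969]
eef_rot: [3.14, -0.302, -2.9]
force: [0.1, 0.3, 0.9]
grip_width: 0.0869
[0.571  0.1527 0.1969] [0.1006 0.2664 0.8699]
```

View pics/s4z.png

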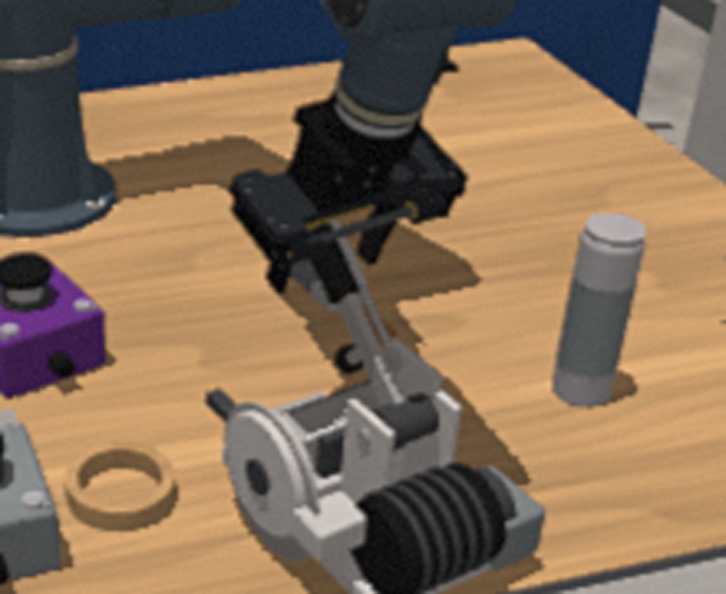

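View pics/wrist4.png

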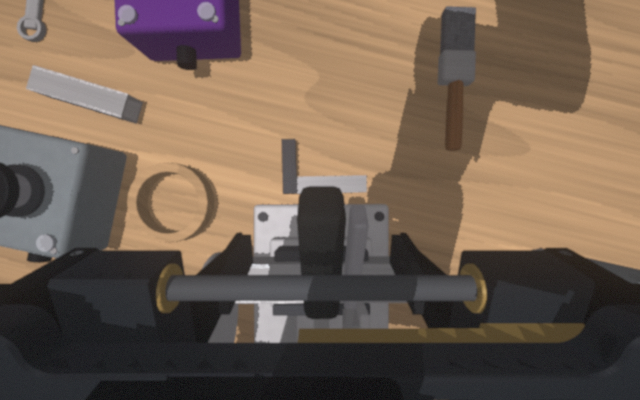

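The fingers straddle the grip, which is centred at column ~321 in the wrist view with the release bar at (357,235). Closing now.

```bash
python3 -m pendant '[[[0,0,0,0,0,0,1],[0,0,0,0,0,0,1],[0,0,0,0,0,0,1],[0,0,0,0,0,0,1],[0,0,0,0,0,0,1],[0,0,0,0,0,0,1]]]' 20
python3 - <<'E'
from h import *
s=r.read_state();print(s['tool_pos'],s['force'],s['grip_width'])
E
```

```text
time: 4.95
tool_pos: [0.5712, 0.1528, 0.1976]
eef_rot: [3.14, -0.3, -2.9]
force: [0.2, -0.5, 0.3]
grip_width: 0.0468
[0.5712 0.1528 0.1976] [ 0.2182 -0.4864  0.2983] 0.04675181062289655
```

```bash
python3 -m pendant '[[[0,0,0,0,0,0,1],[0,0,0,0,0,0,1],[0,0,0,0,0,0,1],[0,0,0,0,0,0,1],[0,0,0,0,0,0,1]]]' 20
```

```text
time: 5.45
tool_pos: [0.5709, 0.154, 0.1975]
eef_rot: [3.138, -0.3, -2.899]
force: [-0.4, 4.7, 0.7]
grip_width: 0.0243
```

Run:
```python
import numpy as np
a=.570-.035*np.arange(20);P=.1529*np.c_[-np.cos(a),np.sin(a)]*1000;d=np.diff(P,axis=0)
for k in d: print(np.round([k[0]*.972,k[0]*.234,k[1]],1))
print('rot',.035*.234,-.035*.972)
```

```text
[-2.7 -0.7 -4.6]
[-2.6 -0.6 -4.7]
[-2.4 -0.6 -4.7]
[-2.3 -0.5 -4.8]
[-2.1 -0.5 -4.9]
[-1.9 -0.5 -5. ]
[-1.7 -0.4 -5. ]
[-1.6 -0.4 -5.1]
[-1.4 -0.3 -5.2]
[-1.2 -0.3 -5.2]
[-1.  -0.3 -5.2]
[-0.9 -0.2 -5.3]
[-0.7 -0.2 -5.3]
[-0.5 -0.1 -5.3]
[-0.3 -0.1 -5.3]
[-0.1 -0.  -5.3]
[ 0.   0.  -5.4]
[ 0.2  0.1 -5.3]
[ 0.4  0.1 -5.3]
rot 0.008190000000000001 -0.03402
```

```bash
python3 -m pendant '[[[-2.7,-0.7,-4.6,0.0082,-0.034,0,1],[-2.6,-0.6,-4.7,0.0082,-0.034,0,1],[-2.4,-0.6,-4.7,0.0082,-0.034,0,1],[-2.3,-0.5,-4.8,0.0082,-0.034,0,1],[-2.1,-0.5,-4.9,0.0082,-0.034,0,1],[-1.9,-0.5,-5,0.0082,-0.034,0,1],[0,0,0,0,0,0,1]]]' 20
```

```text
time: 6.15
tool_pos: [0.5566, 0.1503, 0.1688]
eef_rot: [3.139, -0.089, -2.9]
force: [0.4, 6.4, 1.8]
grip_width: 0.0239
```

```bash
python3 -m pendant '[[[-1.7,-0.4,-5,0.0082,-0.034,0,1],[-1.6,-0.4,-5.1,0.0082,-0.034,0,1],[-1.4,-0.3,-5.2,0.0082,-0.034,0,1],[-1.2,-0.3,-5.2,0.0082,-0.034,0,1],[-1,-0.3,-5.2,0.0082,-0.034,0,1],[-0.9,-0.2,-5.3,0.0082,-0.034,0,1],[-0.7,-0.2,-5.3,0.0082,-0.034,0,1],[-0.5,-0.1,-5.3,0.0082,-0.034,0,1],[-0.3,-0.1,-5.3,0.0082,-0.034,0,1],[0,0,0,0,0,0,1]]]' 20
python3 -m pendant '[[[-0.1,0,-5.3,0.0082,-0.034,0,1],[0,0,-5.4,0.0082,-0.034,0,1],[0,0,0,0,0,0,1]]]' 20
```

```text
time: 7.15
tool_pos: [0.547, 0.1479, 0.1218]
eef_rot: [-3.141, 0.225, -2.9]
force: [-2.1, 7.1, 2.8]
grip_width: 0.0244
time: 7.45
tool_pos: [0.5468, 0.1478, 0.111]
eef_rot: [-3.141, 0.294, -2.899]
force: [-2.5, 7.5, 1.8]
grip_width: 0.024
```

Commanded rotation is now about 0.595 rad. I'll go a little further until the lower stop pushes back.

```bash
python3 -m pendant '[[[0.2,0.1,-5.3,0.0082,-0.034,0,1],[0,0,0,0,0,0,1]]]' 20
python3 -m pendant '[[[0,0,-2.5,0,0,0,1],[0,0,0,0,0,0,1]]]' 20
```

```text
time: 7.65
tool_pos: [0.5471, 0.1479, 0.1065]
eef_rot: [-3.14, 0.33, -2.899]
force: [-2.8, 6.8, 5.7]
grip_width: 0.0238
time: 7.85
tool_pos: [0.5475, 0.148, 0.1055]
eef_rot: [-3.14, 0.331, -2.898]
force: [-7.1, 5.6, 16.2]
grip_width: 0.0242
```

Force rose to 16 N, so the lever is on the lower stop. Opening the fingers to latch it.

```bash
python3 -m pendant '[[[0,0,0,0,0,0,0],[0,0,0,0,0,0,0],[0,0,0,0,0,0,0],[0,0,0,0,0,0,0],[0,0,0,0,0,0,0],[0,0,0,0,0,0,0]]]' 20
python3 - <<'E'
from h import *
for c in ['scene','wrist']: cv2.imwrite(f'pics/{c}5.png',r.camera(c)[:,:,::-1])
a=cv2.imread('pics/scene5.png')[100:280,280:500];cv2.imwrite('pics/s5z.png',cv2.resize(a,None,fx=3.3,fy=3.3,interpolation=cv2.INTER_CUBIC))
E
```

```text
time: 8.45
tool_pos: [0.5484, 0.1467, 0.1033]
eef_rot: [-3.139, 0.33, -2.9]
force: [-0.2, 0.5, 0.8]
grip_width: 0.0641
```

View pics/s5z.png

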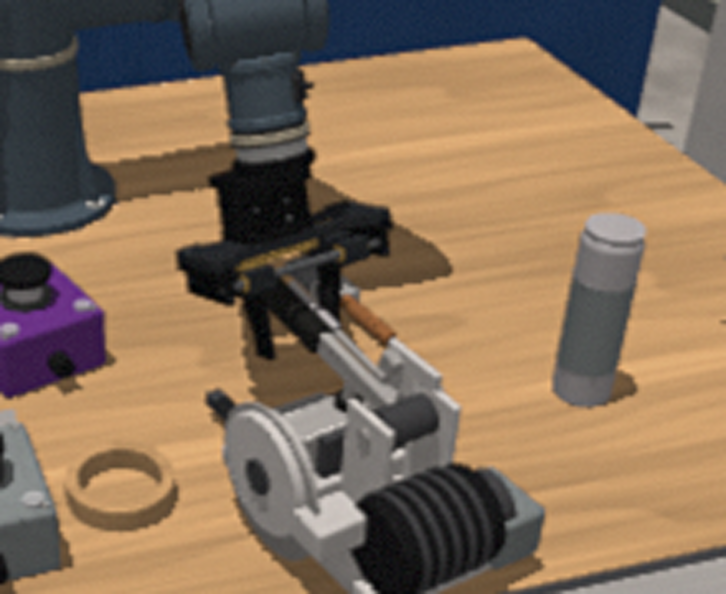

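View pics/wrist5.png

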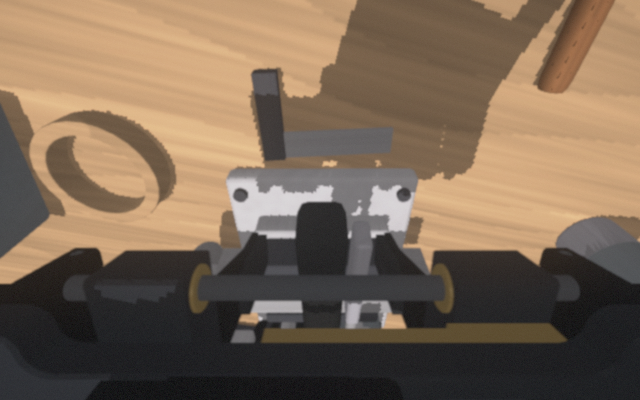

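```bash
python3 -m pendant '[[[0,0,0,0,0,0,0],[0,0,0,0,0,0,0],[0,0,0,0,0,0,0],[-3,-1,9,0,0,0,0],[-5,-1,15,0,0,0,0],[-8,-2,24,0,0,0,0],[-8,-2,24,0,0,0,0],[-8,-2,24,0,0,0,0],[-8,-2,24,-0.02,0.08,0,0],[0,0,20,-0.02,0.08,0,0],[0,0,10,-0.02,0.08,0,0],[0,0,0,-0.02,0.08,0,0]]]' 20
python3 - <<'E'
from h import *
r.camera('scene')
for c in ['scene','top']: cv2.imwrite(f'pics/{c}6.png',r.camera(c)[:,:,::-1])
a=cv2.imread('pics/scene6.png')[100:300,240:480];cv2.imwrite('pics/s6z.png',cv2.resize(a,None,fx=3,fy=3,interpolation=cv2.INTER_CUBIC))
S=cam('scene');T=cam('top')
for c,M in [('scene',S),('top',T)]:
    for t,z in [('lever_grip',.135),('key_top',.108)]:
        for d in r.pinpoint(t,c)[:2]: print(c,t,d['score'],d['pixel'],onz(*M,d['pixel'],z))
    for d in r.look_for('key_top',c)[:3]: print(d)
E
```

```text
time: 9.75
tool_pos: [0.5089, 0.1372, 0.2568]
eef_rot: [-3.137, 0.002, -2.9]
force: [0.1, -0.3, -0.9]
grip_width: 0.0869
scene lever_grip 0.96 [368.7, 197.3] [0.5531 0.1377 0.135 ]
scene lever_grip 0.28 [185.9, 264.2] [ 0.7057 -0.393   0.135 ]
scene key_top 0.61 [287.2, 181.8] [ 0.3517 -0.0736  0.108 ]
{'rect': [278.4, 177.2, 295.0, 191.3], 'score': 0.62}
{'rect': [257.3, 227.4, 281.0, 249.3], 'score': 0.61}
{'rect': [299.1, 230.6, 331.3, 261.4], 'score': 0.19}
top lever_grip 0.49 [322.0, 182.4] [ 0.5686 -0.0349  0.135 ]
top key_top 0.73 [366.5, 168.0] [ 0.615  -0.1708  0.108 ]
top key_top 0.6 [338.6, 259.8] [ 0.3392 -0.0808  0.108 ]
{'rect': [328.4, 251.8, 345.0, 269.4], 'score': 0.84}
{'rect': [357.6, 162.6, 373.3, 180.8], 'score': 0.52}
{'rect': [241.8, 140.0, 266.9, 205.6], 'score': 0.5}
```

View pics/s6z.png

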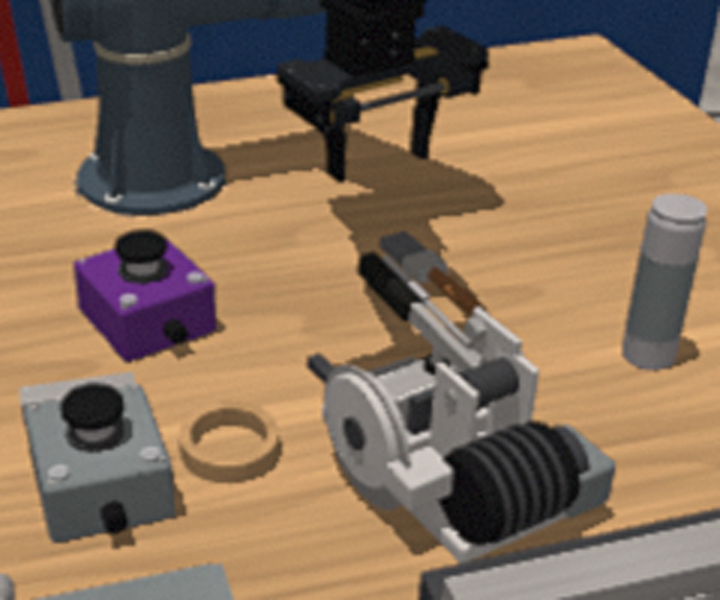

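The lever is down and latched: the grip is at (385,285) in the zoom and the bar is out. Next I'll move over the grey console's key with the fingers shut.

```bash
python3 -m pendant '[[[10,-31,0,0,0,0,1],[10,-31,0,0,0,0,1],[10,-31,0,0,0,0,1],[10,-31,0,0,0,0,1],[10,-31,0,0,0,0,1],[10,-31,0,0,0,0,1],[10,-31,-10,0,0,0,1],[10,-31,-10,0,0,0,1],[10,-31,-10,0,0,0,1],[9,-30,-7,0,0,0,1],[0,0,0,0,0,0,1],[0,0,0,0,0,0,1],[0,0,0,0,0,0,1],[0,0,0,0,0,0,1],[0,0,0,0,0,0,1]]]' 40
python3 - <<'E'
from h import *
s=r.read_state();im=r.camera('wrist');cv2.imwrite('pics/w7.png',im[:,:,::-1]);W=cam('wrist',s)
for t,z in [('key_top',.108),('console',0)]:
  for d in r.pinpoint(t,'wrist')[:2]: print(t,d['score'],d['pixel'],onz(*W,d['pixel'],z))
print(r.look_for('key_top','wrist')[:2],s['tool_pos'],s['joint_positions'])
im=r.camera('top');cv2.imwrite('pics/t7.png',im[:,:,::-1])
E
```

```text
time: 11.7
tool_pos: [0.607, -0.1707, 0.2169]
eef_rot: [-3.139, 0.0, -2.899]
force: [0.5, 0.3, -0.7]
grip_width: 0.0006
key_top 0.94 [318.1, 194.5] [ 0.6043 -0.1749  0.108 ]
console 0.91 [317.0, 174.6] [ 0.6085 -0.1767  0.    ]
[{'rect': [291.1, 165.0, 348.1, 222.7], 'score': 0.69}] [ 0.607  -0.1707  0.2169] [-0.4501  0.5404  1.4253 -0.0022  1.174  -2.2631]
```

View pics/w7.png

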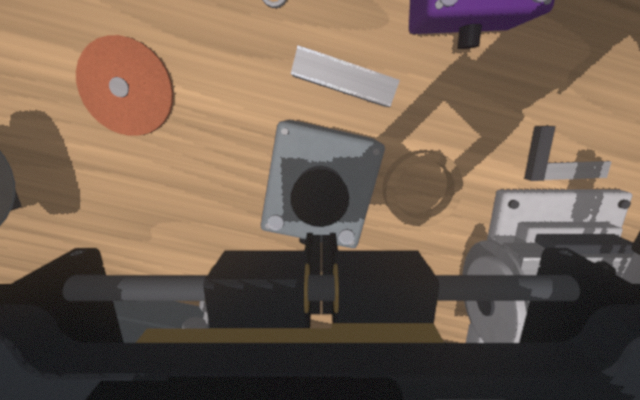

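```bash
python3 -m pendant '[[[-2,-2,-20,0,0,0,1],[0,0,-25,0,0,0,1],[0,0,-25,0,0,0,1],[0,0,-17,0,0,0,1],[0,0,-7,0,0,0,1],[0,0,0,0,0,0,1],[0,0,0,0,0,0,1],[0,0,0,0,0,0,1]]]' 40
for i in 1 2 3 4; do python3 -m pendant '[[[0,0,-2,0,0,0,1],[0,0,0,0,0,0,1]]]' 40 | egrep 'time|tool_pos|force'; done
```

```text
time: 12.75
tool_pos: [0.6059, -0.1741, 0.1237]
eef_rot: [-3.137, 0.002, -2.9]
force: [-0.7, -0.4, -0.2]
grip_width: 0.0007
time: 12.95
tool_pos: [0.6052, -0.1738, 0.121]
force: [-1.0, 0.6, 0.6]
time: 13.15
tool_pos: [0.6049, -0.1737, 0.1183]
force: [-0.9, 1.2, 0.6]
time: 13.35
tool_pos: [0.6048, -0.1737, 0.1161]
force: [-0.9, 0.0, -0.1]
time: 13.55
tool_pos: [0.6049, -0.1737, 0.1141]
force: [-0.4, 1.2, -0.6]
```

```bash
python3 -m pendant '[[[0,0,-2,0,0,0,1],[0,0,-2,0,0,0,1],[0,0,0,0,0,0,1]]]' 40 | egrep 'time|tool_pos|force'
python3 -m pendant '[[[0,0,-2,0,0,0,1],[0,0,0,0,0,0,1]]]' 40 | egrep 'tool_pos|force'
python3 -m pendant '[[[0,0,-1,0,0,0,1],[0,0,0,0,0,0,1]]]' 40 | egrep 'tool_pos|force'
python3 -m pendant '[[[0,0,-1,0,0,0,1],[0,0,0,0,0,0,1]]]' 40 | egrep 'tool_pos|force'
```

```text
time: 13.85
tool_pos: [0.6048, -0.1736, 0.11]
force: [-0.4, 0.3, -0.5]
tool_pos: [0.6051, -0.1738, 0.1083]
force: [-0.8, -0.6, 0.4]
tool_pos: [0.6051, -0.1738, 0.1075]
force: [-0.1, 1.0, 0.8]
tool_pos: [0.6051, -0.1738, 0.1064]
force: [-0.7, -1.4, 1.5]
```

```bash
python3 -m pendant '[[[0,0,-1,0,0,0,1],[0,0,0,0,0,0,1]]]' 40 | egrep 'tool_pos|force'
python3 -m pendant '[[[0,0,-1,0,0,0,1],[0,0,0,0,0,0,1]]]' 40 | egrep 'tool_pos|force'
python3 -m pendant '[[[0,0,-1,0,0,0,1],[0,0,0,0,0,0,1]]]' 40 | egrep 'time|tool_pos|force'
```

```text
tool_pos: [0.6051, -0.1738, 0.1054]
force: [-0.9, -0.7, 1.1]
tool_pos: [0.6051, -0.1738, 0.1043]
force: [-0.0, -0.1, 1.8]
time: 15.05
tool_pos: [0.6051, -0.1738, 0.1034]
force: [-0.3, 0.2, 0.1]
```

```bash
python3 -m pendant '[[[0,0,-1,0,0,0,1],[0,0,0,0,0,0,1]]]' 40 | egrep 'tool_pos|force'
python3 -m pendant '[[[0,0,-0.5,0,0,0,1],[0,0,0,0,0,0,1]]]' 40 | egrep 'time|tool_pos|force'
```

```text
tool_pos: [0.6051, -0.1738, 0.1025]
force: [-0.9, 0.2, 2.2]
time: 15.45
tool_pos: [0.6051, -0.1738, 0.1021]
force: [-0.2, 0.8, 3.4]
```

```bash
python3 -m pendant '[[[0,0,-0.5,0,0,0,1],[0,0,0,0,0,0,1]]]' 40 | egrep 'tool_pos|force'
python3 -m pendant '[[[0,0,-0.5,0,0,0,1],[0,0,0,0,0,0,1]]]' 40 | egrep 'time|tool_pos|force'
```

```text
tool_pos: [0.6051, -0.1738, 0.1016]
force: [0.6, 0.5, 2.5]
time: 15.85
tool_pos: [0.6051, -0.1738, 0.101]
force: [-0.5, -0.5, 2.3]
```

```bash
python3 -m pendant '[[[0,0,-0.5,0,0,0,1],[0,0,0,0,0,0,1]]]' 40 | egrep 'tool_pos|force'
python3 -m pendant '[[[0,0,-0.5,0,0,0,1],[0,0,0,0,0,0,1]]]' 40 | egrep 'time|tool_pos|force'
```

```text
tool_pos: [0.6051, -0.1738, 0.1005]
force: [-0.4, -0.1, 3.1]
time: 16.25
tool_pos: [0.6051, -0.1738, 0.1]
force: [-0.4, -0.7, 3.8]
```

```bash
python3 -m pendant '[[[0,0,-0.5,0,0,0,1],[0,0,0,0,0,0,1]]]' 40 | egrep 'time|tool_pos|force'
```

```text
time: 16.45
tool_pos: [0.6051, -0.1738, 0.0995]
force: [-1.2, 0.1, 3.3]
```

```bash
python3 -m pendant '[[[0,0,-0.5,0,0,0,1],[0,0,0,0,0,0,1]]]' 40 | egrep 'time|tool_pos|force'
```

```text
time: 16.65
tool_pos: [0.605, -0.1738, 0.0994]
force: [-0.9, 0.6, 5.4]
```

```bash
python3 -m pendant '[[[0,0,-0.5,0,0,0,1],[0,0,0,0,0,0,1]]]' 40 | egrep 'time|tool_pos|force'
```

```text
time: 16.85
tool_pos: [0.6051, -0.1738, 0.0992]
force: [-1.4, -0.3, 7.5]
```

Force climbs while travel stalls at z = 0.0993. That is the first click, at about 7.5 N. Holding there for two seconds.

```bash
python3 -m pendant '[[[0,0,0,0,0,0,1],[0,0,0,0,0,0,1],[0,0,0,0,0,0,1],[0,0,0,0,0,0,1],[0,0,0,0,0,0,1],[0,0,0,0,0,0,1],[0,0,0,0,0,0,1],[0,0,0,0,0,0,1],[0,0,0,0,0,0,1],[0,0,0,0,0,0,1],[0,0,0,0,0,0,1],[0,0,0,0,0,0,1]]]' 40 | egrep 'time|tool_pos|force'
python3 -m pendant '[[[0,0,0,0,0,0,1],[0,0,0,0,0,0,1],[0,0,0,0,0,0,1],[0,0,0,0,0,0,1],[0,0,0,0,0,0,1],[0,0,0,0,0,0,1],[0,0,0,0,0,0,1],[0,0,0,0,0,0,1],[0,0,0,0,0,0,1],[0,0,0,0,0,0,1],[0,0,0,0,0,0,1]]]' 40 | egrep 'time|tool_pos|force'
```

```text
time: 18.05
tool_pos: [0.6051, -0.1738, 0.0993]
force: [-0.9, 0.9, 7.3]
time: 19.15
tool_pos: [0.6051, -0.1738, 0.0993]
force: [-0.7, -0.0, 7.6]
```

```bash
python3 -m pendant '[[[0,0,-1,0,0,0,1],[0,0,-1,0,0,0,1],[0,0,-1,0,0,0,1],[0,0,0,0,0,0,1]]]' 40 | egrep 'time|tool_pos|force'
python3 -m pendant '[[[0,0,-1,0,0,0,1],[0,0,-1,0,0,0,1],[0,0,-1,0,0,0,1],[0,0,0,0,0,0,1]]]' 40 | egrep 'time|tool_pos|force'
```

```text
time: 19.55
tool_pos: [0.6051, -0.1738, 0.0968]
force: [-2.8, 1.5, 11.0]
time: 19.95
tool_pos: [0.6051, -0.1738, 0.094]
force: [-2.5, 1.4, 11.9]
```

```bash
python3 -m pendant '[[[0,0,-1,0,0,0,1],[0,0,-1,0,0,0,1],[0,0,0,0,0,0,1]]]' 40 | egrep 'time|tool_pos|force'
```

```text
time: 20.25
tool_pos: [0.6052, -0.1738, 0.0929]
force: [-3.4, 2.7, 15.9]
```

```bash
python3 -m pendant '[[[0,0,-1,0,0,0,1],[0,0,0,0,0,0,1],[0,0,0,0,0,0,1],[0,0,0,0,0,0,1]]]' 40 | egrep 'time|tool_pos|force'
```

```text
time: 20.65
tool_pos: [0.6051, -0.1738, 0.0927]
force: [-4.2, 1.8, 20.4]
```

At the bottom: force went to 20 N with no further travel. Lifting off and checking.

```bash
python3 -m pendant '[[[0,0,-0,0,0,0,1],[0,0,10,0,0,0,1],[0,0,20,0,0,0,1],[0,0,30,0,0,0,1],[0,0,30,0,0,0,1],[-40,0,20,0,0,0,1],[-40,0,20,0,0,0,1],[-40,0,10,0,0,0,1],[-30,0,0,0,0,0,1],[0,0,0,0,0,0,1],[0,0,0,0,0,0,1],[0,0,0,0,0,0,1],[0,0,0,0,0,0,1]]]' 40
python3 - <<'E'
from h import *
ims=[]
for c in ['scene','top']: cv2.imwrite(f'pics/{c}8.png',r.camera(c)[:,:,::-1])
a=cv2.imread('pics/scene8.png')[140:300,220:480];cv2.imwrite('pics/s8z.png',cv2.resize(a,None,fx=3,fy=3,interpolation=cv2.INTER_CUBIC))
E
```

```text
time: 21.95
tool_pos: [0.4562, -0.1741, 0.2291]
eef_rot: [-3.139, 0.0, -2.899]
force: [-0.3, -0.1, -1.0]
grip_width: 0.0006
```

View pics/s8z.png

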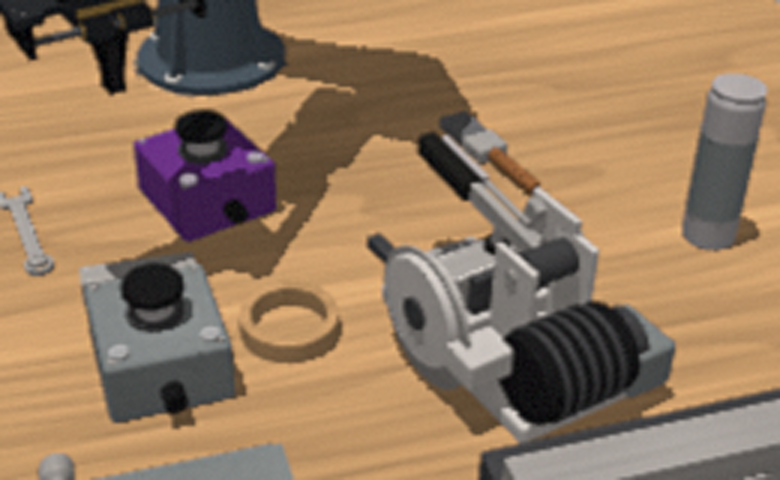

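View pics/top8.png

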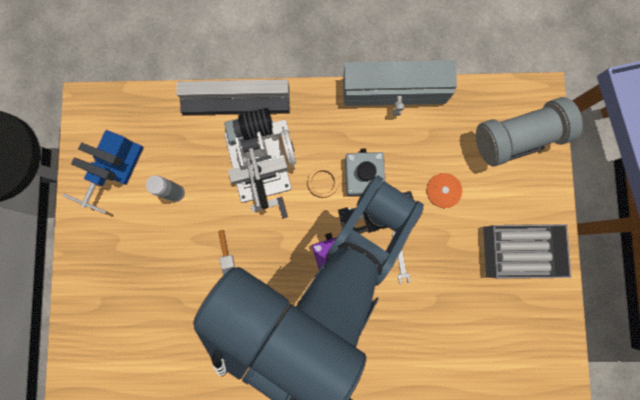

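The lever is still down, with its grip at (450,165) in the zoom. The grey key is up at (152,287), and the bystanders that show are in place.

```bash
python3 -c "
from rig import r
print(r.sign_off())"
```

```text
the job is handed in; nothing more can be done
None
```

I clamped the bar and started the saw in the order asked, and handed the job in at about 22 s of the 61 s allowed; no verdict is reported.

- **Lever:** I squeezed the grip and release bar at 20 N, which closed them to 24 mm. I swung the lever down until it pushed back with 16 N at the lower stop, then opened the fingers. Pictures taken right after I backed away and again at the end show it down, with the release bar looking out.
- **Key, first click:** It stopped firmly about 9 mm down. I held it there for about 2.3 s at a steady 7.5 N.
- **Key, full press:** I pressed it another 6.5 mm, until force rose to 20 N with no further travel. I held it about 0.4 s and let it come up. It looks up in the last picture.
- **Bystanders:** The ones in view of the last pictures had not moved. The offcut was hidden under the arm there, so I could not check it by camera, but the arm never went near it at bench height. The force reading at the end was only noise, about 1 N.

One pose reading was a few millimetres off because the arm was still settling. I measured the grip again after it settled and corrected the sideways position by about 8 mm before gripping.

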